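# Clamp a sample vial under the sprung hold-down of a rocking mixer

### The arm

A 6-joint arm with a two-finger parallel gripper is mounted at the origin on a cart in front of the work surface, level with it; the furniture and walls round the work are solid. World frame = base frame: x ahead of the robot, y to its left, z up, the work surface at z = 0. Lengths are in m, angles in rad, forces in N, time in s.
With the tool pointing down it reaches from about 0.3 to 0.775 m from the base axis. Payload 14.6 kg.
Tool frame: the origin (TCP) lies on the front face of the gripper's body, between the roots of the fingers; the fingertips stand 97 mm ahead of it and the grasp point (between the pads) lies 78 mm ahead of it; z points along the fingers, x is the direction in which the jaws open and shut, and the axes are right-handed (so a half turn about z gives the same grasp; the last joint's range is limited). The gripper opens to 94 mm and grips with 3 to 60 N. Pads are 16 mm wide; open, the fingers measure 119 mm over their backs; the gripper's body (75 mm by 177 mm) begins 78 mm behind the grasp point.
Start: joints at [-1.288, 0.3, 1.521, -0, 1.321, -0.067], TCP at [0.188, -0.517, 0.303] pointing down, gripper open.
Joint ranges: [-3.03, 3.03], [-0.79, 2.21], [0.23, 2.52], [-1.04, 4.18], [0, 3.07], [-2.55, 2.55]. Speed limits (rad/s): [2.22, 2.22, 2.57, 3.14, 3.14, 3.14].

### API

Orientations are given as [roll, pitch, yaw] about the fixed x, y, z axes, in that order (R = Rz(yaw) Ry(pitch) Rx(roll)).
In Python, from station import sensors, camera, ctrl gives the robot as it stands.
- The arm moves only by the tool move_arm, never from a script. Its argument "rows" is text: rows parted by semicolons, each of 6 numbers parted by spaces: the shift along the tool's x, y, z in mm, then the turn, a rotation vector about the tool's x, y, z in rad. In form: x y z wx wy wz; .... A call has 1 to 20 rows; each row shifts and turns the pose as measured when the row begins, along the tool's axes as they then stand; what a row does not reach is not made up. A row lasts 1/8 s, in which the tool goes at most 62.5 mm and 10.7 degrees, less where a joint would pass 70% of its speed; a pose out of reach is approached as far as the arm can. A call with a gripper value outside its range is refused whole. "grip" is the opening, from -1 (shut) to 1 (fully open), set as the call begins (left out, the last holds). The fingers move at their own pace and stop on an object; "newtons" is the grip in N (left out, the last holds). Time passes only in rows, so rows that do not move let the fingers close. It gives the time, the measured TCP pose, the force and the opening at its end, in the units of the state.
- sensors.get_obs(): the state, without advancing time (a new reading comes with each control period).
- camera(name): name is "side" or "top" or "wrist"; returns a dict with "color" (400x640x3 uint8, blue, green, red), "z_map" (400x640 float32, m along the optical axis (not along the pixel's ray), 0 where there is no reading), "mtx" (3x3 intrinsics, pixels), "position" and "attitude" of the camera in the world; the wrist camera has in their place "hand_eye" (4x4, takes a point from camera to tool coordinates, whose origin is the TCP and whose axes are the tool frame's). Camera axes: x right, y down, z forward; pixel columns grow to the right and rows downward; lengths in m; the calibration is good to about 2 mm. A picture is of the moment at which its call begins: read the wrist's pose just before it.
- ctrl.hand_in(): hands the job in, once; it reports no verdict.
The state is a dict: "time_s": time; "qpos": joint angles; "joint_vel": joint speeds; "tau": joint torques, N m; "ee_pos": TCP position; "eef_rot": TCP orientation; "force": force on the tool from outside, world axes, zero at the start; "moment": the same for the moment, N m; "grip_width": finger opening in m.
Only numpy, scipy, OpenCV 4.12 (cv2) and the standard library are available. Lean on these libraries where they do the work, as an engineer would, in place of code of your own. Each camera call takes 0.05 s, during which the arm holds its last target.

### The job

The capped vial lying in the right-hand trough of the rocking mixer has to be clamped for mixing. With one fingertip press the long bar beside that trough down to hold the sprung flap up, and while you hold it, push the vial gently with the other fingertip along the trough under the flap until it is fully home against the end stop; then let the bar up so that the flap springs down onto the vial, and move clear. Do not grip or lift the vial, and leave the clamped vial on the left and everything standing around as they are.

Things in the scene. Friction and masses are not known exactly. Their poses are not given: they have to be found in the camera images.
- mixer: Rocking mixer, level and fixed: white housing, knob and dark display in front, platform 170 x 174 mm, top 78 mm above the bench. Origin: on the bench under its middle; x runs along the troughs from their open front ends (toward the robot) to the end stops, y left, z up; turned up to 0.35 rad. Two mirror-image troughs along x: centre lines y = -20 mm (right, to load) and +20 mm (left, loaded).
- trough_mouth (a point): Open front end of the right-hand trough, on its centre line at floor level (mixer x -87, y -20, z 84 mm; axes as the mixer's). The trough is 27 mm wide inside; its side rails are 3.5 mm thick and stand 9 mm above the floor.
- stop (a point): Middle of the end stop's face in the right-hand trough, 12 mm above the trough floor (mixer x +71, y -20 mm); the stop is 20 mm high. The vial's base touches it when the vial is home.
- rod_mid (a point): On the axis of the right-hand rocker's hinge rod (8 mm thick, along the mixer's x; mixer x -27, y -48 mm), 20 mm above the trough floor; fixed. The rod runs between bearing blocks at mixer x -83 and +76 mm, tops 24 mm above the trough floor.
- flap (a joint): Angle (rad) of the right-hand rocker, one steel piece (flap inward over the trough, press bar outward): 0 closed, 0.55 fully open at its stop. A spring (0.10 N m/rad, preload 0.05 N m) closes it. Pressing the bar down lifts the flap: 2.5 to 5 N at 22 mm from the rod. At 0.42 the flap clears the vial by about 4 mm; resting on a vial under it the joint reads about 0.26.
- bar_mid (a point): Middle of the top face of the right-hand press bar, 21 mm outward of the rod; moves with it. The bar is a 3 mm plate, 106 mm along the trough (mixer x -80 to +26 mm), from 4 to 40 mm outward of the rod, rising outward 0.12 rad when closed (top about 24 mm above the trough floor at this point, about 12 mm at full opening). Press anywhere on it; a fingertip can slide along it.
- flap_edge (a point): Middle of the flap's front lower edge, over the right-hand trough's centre line (mixer x +26 mm); moves with the flap. The flap covers mixer x +26 to +62 mm and reaches 38 mm inward from the rod. Closed, it is 17 mm above the trough floor, so the 24 mm vial runs against this edge; fully open its inner edge is 42 mm above the trough floor.
- vial: The vial to load: glass, black screw cap, 24 mm diameter, 52 mm long, 22 g, lying in the right-hand trough, base toward the stop, cap toward the robot. Origin: middle of its base (leading end); z runs from base to cap; push on the cap's flat end, 52 mm along z. At first the base is 5 to 24 mm before the flap's edge; home, the cap's end is 7 mm before that edge: the finger need not go under it.
- vial_left: A like vial with a white cap, already clamped under the left-hand flap at the end of the left trough: leave it. Origin: middle of its base.
- spare_vial: Bystander: a like vial with a white cap, 24 mm wide, 52 mm high, standing upright on the bench to the right of the mixer. Origin: centre of its underside.
- tape_roll: Bystander: roll of tape lying flat, 70 mm wide, 18 mm high, on the bench to the right of the mixer. Origin: centre of its underside.
- pipette_bulb: Bystander: rubber pipette bulb, 57 x 75 mm, 80 mm high, on the bench to the right of the mixer. Origin: centre of its underside.
- drop_bottle: Bystander: square glass dropping bottle with ribbed cap, 39 mm wide, 106 mm high, on the bench behind the wooden weight box. Origin: centre of its underside.
- beaker: Bystander: beaker, 56 mm wide, 69 mm high, on the bench behind the wooden weight box. Origin: centre of its underside.
Not all that is in view belongs to the job. What is shaped like the vial but pink, purple or turquoise is not meant.

How it is judged:
On the way, in this order (a step that is already met when the one before it is completed fails the run):
1. a finger holds the right-hand flap up by its bar while the vial is still in front of it (value of joint flap above 0.28 rad and contact force between the fingers and flap above 0.3 N and x of vial in the frame of mixer below 0.03 m), for 0.1 s.
2. the vial has been pushed home against the stop while a finger still holds the flap up (value of joint flap above 0.28 rad and contact force between the fingers and flap above 0.3 N and x of vial in the frame of mixer above 0.066 m), for 0.1 s.
At the end, for the whole second after the job is handed in: The vial lies in the right-hand trough with its base within 5 mm of the end stop, at rest, and the right-hand flap rests on it under its spring (joint 0.20 to 0.32, more than 0.5 N on the vial); the left-hand vial is within 6 mm of where it was (x of vial in the frame of mixer above 0.066 m and y of vial in the frame of mixer between -0.024 and -0.016 m and z of vial in the frame of mixer below 0.099 m and angle between the z axis of vial and the x axis of mixer, either way round below 0.12 rad and value of joint flap between 0.2 and 0.32 rad and contact force between flap and vial above 0.5 N and linear speed of vial below 0.01 m/s and distance of vial_left from where it was at the start of the episode below 0.006 m); the robot touches nothing.
It fails at once if the vial is lifted out of the trough (more than 8 mm) (z of vial in the frame of mixer above 0.104 m).
It fails at once if the vial is rammed (more than 40 N from the fingers) (contact force between the fingers and vial above 40 N).
It fails at once if the left-hand vial is disturbed (more than 6 mm) (distance of vial_left from where it was at the start of the episode above 0.006 m).
It fails at once if something standing around is knocked away (more than 20 mm) (distance of any of spare_vial, tape_roll, pipette_bulb, drop_bottle, beaker from where it was at the start of the episode above 0.02 m).
It also fails if it takes over 38 s, if anything falls off the work surface, if the arm or the gripper's body presses on something with over 40 N, if the wrist force passes 120 N, or if a joint passes its speed limit or range.

## Working session

There is one attempt and no reset: what is moved stays moved. The work goes in short steps, Python scripts to look and compute and a tool call to move; the robot and the scene stay as the last step left them, time stands still between calls to the robot, and variables do not carry over. Pictures are saved under pics/ and viewed, and the job is handed in when it is done.

Besides the shell and the picture viewer there is one more tool, called after "Request:" as a command line: name --argument value ..., lists and objects as JSON in quotes. move_arm: Moves the arm, as the interface text tells. Its arguments: {"type":"object","properties":{"rows":{"type":"string"},"grip":{"type":"number"},"newtons":{"type":"number"}},"required":["rows"]}

```bash
ls; mkdir -p pics
python3 - <<'E'
from station import sensors,camera,ctrl
import cv2,numpy as np
print(sensors.get_obs())
for n in ["side","top"]:
    c=camera(n); cv2.imwrite(f"pics/{n}0.png",c["color"]); np.savez(f"{n}0.npz",**c)
    print(n,c["mtx"],c["position"],c["attitude"])
E
```

```text
pics
{'time_s': 0.0, 'qpos': array([-1.28762101e+00,  3.00456534e-01,  1.52157217e+00, -1.61794411e-05,
        1.32068847e+00, -6.65957778e-02]), 'joint_vel': array([-0.00010706,  0.00040867, -0.0017872 , -0.00149259,  0.00168451,
       -0.00019762]), 'tau': array([-3.56851167e-03, -5.31807232e+01, -3.52739775e+01,  7.06488127e-02,
        2.42927636e-02, -9.69820371e-05]), 'ee_pos': array([ 0.18843117, -0.51655765,  0.30209803]), 'eef_rot': array([-3.14153346e+00,  1.12306427e-03, -1.22102118e+00]), 'force': array([ 0.55294503,  0.57449088, -0.12763898]), 'moment': array([-0.04056136,  0.01453077,  0.03229222]), 'grip_width': 0.09395042163508444}
side [[512.26246092   0.         306.82496647]
 [  0.         512.26246092 196.94835371]
 [  0.           0.           1.        ]] [ 0.3037348  -0.71350348  0.61727185] [-2.0991793   0.00968007 -0.26593043]
top [[375.36963764   0.         317.03828991]
 [  0.         375.36963764 202.49525643]
 [  0.           0.           1.        ]] [0.38653126 0.09938279 0.94214497] [-2.97036439  0.02196497 -1.58309335]
```

View pics/side0.png

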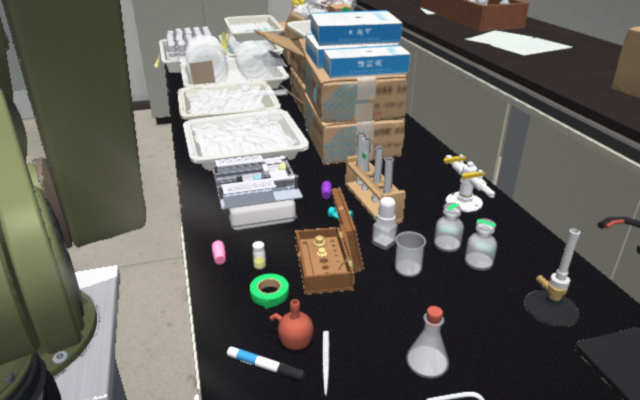

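View pics/top0.png

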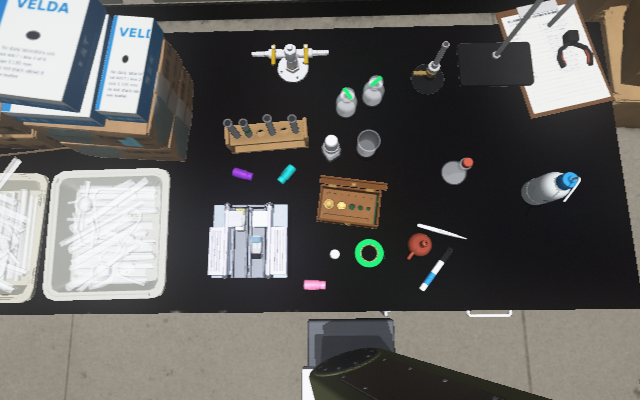

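```bash
cat > h.py <<'E'
import numpy as np,cv2
from scipy.spatial.transform import Rotation as R
def load(n): return dict(np.load(n))
def Rm(a): return R.from_euler('xyz',a).as_matrix()
def pts(c):
    K=c["mtx"];z=c["z_map"];v,u=np.mgrid[:400,:640]
    p=np.stack([(u-K[0,2])/K[0,0]*z,(v-K[1,2])/K[1,1]*z,z],-1)
    if "hand_eye" in c: return p
    return p@Rm(c["attitude"]).T+c["position"]
def ray(c,u,v,h):
    K=c["mtx"];d=Rm(c["attitude"])@np.array([(u-K[0,2])/K[0,0],(v-K[1,2])/K[1,1],1])
    o=c["position"];return o+d*(h-o[2])/d[2]
def proj(c,p):
    q=Rm(c["attitude"]).T@(np.asarray(p)-c["position"]);K=c["mtx"]
    return K[0,0]*q[0]/q[2]+K[0,2],K[1,1]*q[1]/q[2]+K[1,2]
E
python3 - <<'E'
from h import *
t=load("top0.npz");s=load("side0.npz")
a=cv2.resize(t["color"][190:290,195:305],None,fx=7,fy=6,interpolation=cv2.INTER_CUBIC)
a=cv2.resize(t["color"][190:290,195:305],None,fx=6,fy=6,interpolation=cv2.INTER_CUBIC)
cv2.imwrite("pics/topc.png",a)
cv2.imwrite("pics/sidec.png",cv2.resize(s["color"][140:240,200:320],None,fx=6,fy=6,interpolation=cv2.INTER_CUBIC))
P=pts(t)
h=P[195:290,200:300,2]
print(np.round(P[241,205:295:3],3))
E
```

```text
[[ 0.456  0.402 -0.   ]
 [ 0.456  0.394 -0.001]
 [ 0.448  0.357  0.098]
 [ 0.448  0.349  0.1  ]
 [ 0.448  0.342  0.102]
 [ 0.448  0.334  0.106]
 [ 0.448  0.328  0.104]
 [ 0.447  0.32   0.108]
 [ 0.45   0.322  0.075]
 [ 0.449  0.314  0.078]
 [ 0.449  0.306  0.083]
 [ 0.449  0.299  0.083]
 [ 0.449  0.292  0.083]
 [ 0.448  0.285  0.083]
 [ 0.448  0.276  0.091]
 [ 0.448  0.269  0.092]
 [ 0.447  0.26   0.106]
 [ 0.446  0.253  0.109]
 [ 0.447  0.247  0.101]
 [ 0.448  0.243  0.087]
 [ 0.447  0.236  0.089]
 [ 0.446  0.226  0.108]
 [ 0.446  0.22   0.105]
 [ 0.446  0.213  0.107]
 [ 0.446  0.206  0.109]
 [ 0.446  0.199  0.109]
 [ 0.445  0.192  0.11 ]
 [ 0.445  0.186  0.108]
 [ 0.453  0.19   0.001]
 [ 0.453  0.182  0.   ]]
```

View pics/topc.png

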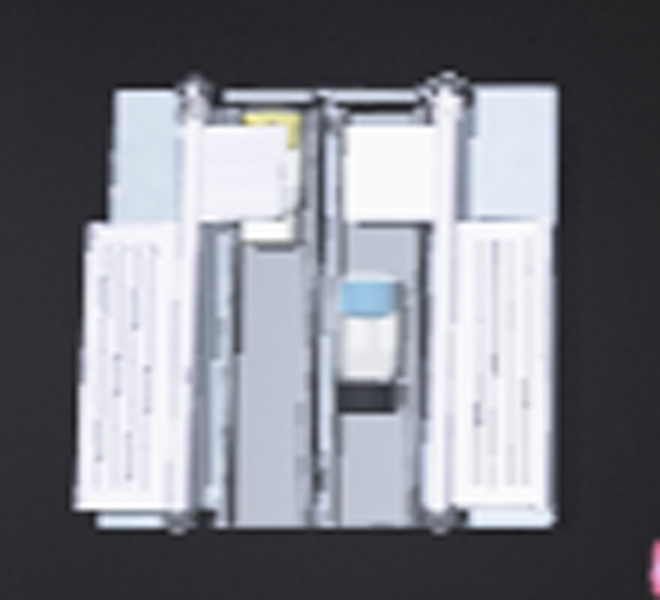

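View pics/sidec.png

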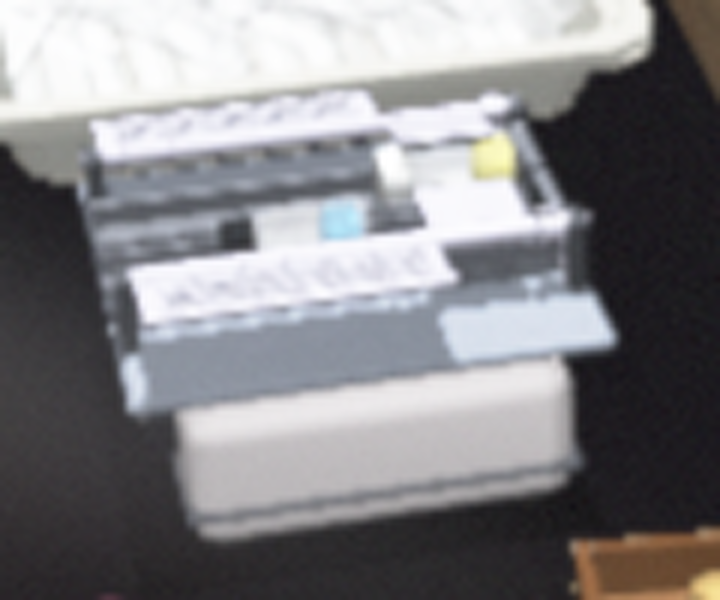

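Candidates: black-capped vial in the right trough, top px ≈(256,247) (side ≈(248,178)). Others: white-capped vial in the left trough (241,219), spare white-capped vial (335,254), pink (315,285), purple (242,174) and turquoise (287,174). The crops show a black cap and the base toward the stop in the right trough at (256,247), so that is the one.

Run:
```python
from h import *
t=load("top0.npz")
def c(u,v,h): return ray(t,195+(u-2.5)/6,190+(v-2.5)/6,h)
TR=c(557,87,.078);BR=c(553,527,.078);TL=c(115,90,.078)
print("plat",TR,BR,TL)
r1=c(450,97,.108);r2=c(438,515,.108); print("rodR",r1,r2)
l1=c(193,97,.108);l2=c(178,515,.108); print("rodL",l1,l2)
for n,a,b in(("plat",BR,TR),("rodR",r2,r1),("rodL",l2,l1)):
    d=a-b;d=-d;print(n,np.linalg.norm(d),np.arctan2(d[1],d[0]))
print("mid rods",(r1+r2+l1+l2)/4, "sep",np.linalg.norm((r1+r2-l1-l2)/2))
print("cap",c(368,412,.096),"base",c(368,278,.096))
# right bar outer edge
print("bar",c(552,508,.111),c(552,222,.111),c(458,508,.106))
P=pts(t)
```

```text
plat [0.53356446 0.18587438 0.078     ] [0.36528554 0.18718807 0.078     ] [0.53514724 0.35924135 0.078     ]
rodR [0.52528761 0.22322314 0.108     ] [0.37081055 0.22617513 0.108     ]
rodL [0.52683441 0.32050338 0.108     ] [0.37194005 0.32154032 0.108     ]
plat 0.16828405356271742 -0.0078064309973614006
rodR 0.15450526927035194 -0.019107232104381384
rodL 0.15489782559863424 -0.0066943989838519095
mid rods [0.44871815 0.27286049 0.108     ] sep 0.09633200765170934
cap [0.40863728 0.25458303 0.096     ] base [0.45862555 0.2553602  0.096     ]
bar [0.37287224 0.18420891 0.111     ] [0.47715998 0.184371   0.111     ] [0.37320034 0.2191674  0.106     ]
```

Request:
move_arm --rows "0 0 0 0 0 0.12;0 0 0 0 0 0.12;0 0 0 0 0 0.12;0 -45 0 0 0 0;0 -45 0 0 0 0;-20 -45 0 0 0 0;-40 -30 0 0 0 0;-40 -10 0 0 0 0;-45 0 0 0 0 0;-45 0 0 0 0 0;-45 0 0 0 0 0;-45 0 0 0 0 0;-45 0 0 0 0 0;-45 0 0 0 0 0" --grip 0.06

```text
time_s: 1.85
ee_pos: [0.3763, -0.1402, 0.2987]
eef_rot: [3.136, 0.009, -1.598]
force: [0.7, -0.2, 0.4]
grip_width: 0.0498
```

Request:
move_arm --rows "-40 0 0 0 0 0;-40 0 0 0 0 0;-40 0 0 0 0 0;-40 0 0 0 0 0;-40 0 0 0 0 0;-40 0 0 0 0 0;-40 0 0 0 0 0;-40 0 0 0 0 0;-30 0 0 0 0 0;-10 0 0 0 0 0;0 0 0 0 0 0"

```text
time_s: 3.22
ee_pos: [0.3831, 0.2332, 0.3006]
eef_rot: [3.134, 0.008, -1.594]
force: [0.1, -0.8, -0.7]
grip_width: 0.0503
```

Run:
```python
from station import sensors,camera,ctrl
import cv2,numpy as np
o=sensors.get_obs();print(o["time_s"],o["ee_pos"],o["eef_rot"],o["qpos"])
c=camera("wrist");cv2.imwrite("pics/w1.png",c["color"]);np.savez("w1.npz",ee=o["ee_pos"],rot=o["eef_rot"],**c);print(c["hand_eye"],c["mtx"])
```

```text
3.225 [0.38305114 0.23322356 0.30057499] [ 3.1336669   0.00777792 -1.5943683 ] [0.46110057 0.07439399 1.79377712 0.01104874 1.27682779 2.05221861]
[[ 9.99999968e-01  1.40735119e-04 -2.08861193e-04 -4.33966338e-04]
 [-7.69932983e-05  9.60429294e-01  2.78523903e-01 -8.13500651e-02]
 [ 2.39794503e-04 -2.78523878e-01  9.60429275e-01 -8.08165023e-02]
 [ 0.00000000e+00  0.00000000e+00  0.00000000e+00  1.00000000e+00]] [[360.53071674   0.         317.49626856]
 [  0.         360.53071674 198.72789978]
 [  0.           0.           1.        ]]
```

View pics/w1.png

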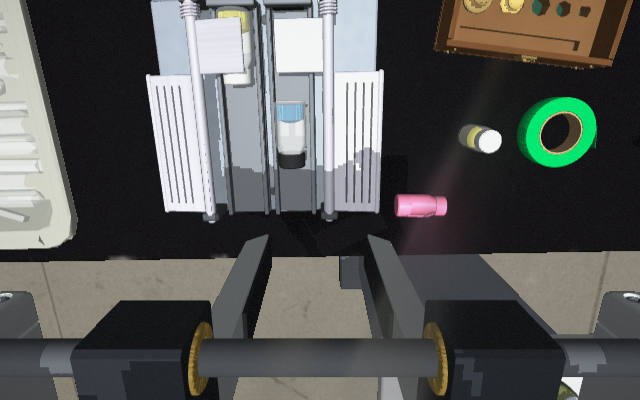

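The wrist view shows the right trough with the black-capped vial (cap at 291,160), the right bar (333–382, 70–212), and both fingertips at (258,240) and (378,240). I'll refine the mixer pose from this picture.

```bash
cat >> h.py <<'E'
def wcam(c):
    T=np.eye(4);T[:3,:3]=Rm(c["rot"]);T[:3,3]=c["ee"];return T@c["hand_eye"]
def wray(c,u,v,h):
    T=wcam(c);K=c["mtx"];d=T[:3,:3]@np.array([(u-K[0,2])/K[0,0],(v-K[1,2])/K[1,1],1]);o=T[:3,3];return o+d*(h-o[2])/d[2]
def wproj(c,p):
    T=wcam(c);q=T[:3,:3].T@(np.asarray(p)-T[:3,3]);K=c["mtx"];return K[0,0]*q[0]/q[2]+K[0,2],K[1,1]*q[1]/q[2]+K[1,2]
E
python3 - <<'E'
from h import *
c=load("w1.npz")
cv2.imwrite("pics/w1c.png",cv2.resize(c["color"][0:260,140:400],None,fx=2.3,fy=2.3,interpolation=cv2.INTER_CUBIC))
r1=wray(c,327,20,.104);r2=wray(c,329,210,.104)
l1=wray(c,189,20,.104);l2=wray(c,208,210,.104)
print(r1,r2,l1,l2)
for a,b in((r2,r1),(l2,l1)):d=b-a;print(np.arctan2(d[1],d[0]))
print("sep",(l1-r1)[1],(l2-r2)[1], "mid y",(l1+r1)[1]/2,(l2+r2)[1]/2)
print("cap end z=.096..",wray(c,291,167,.09),wray(c,291,155,.104))
print("bar front",wray(c,336,212,.106),wray(c,380,211,.111),"back",wray(c,334,72,.106),wray(c,382,70,.111))
P=pts(c); T=wcam(c); P=P@T[:3,:3].T+T[:3,3]
for u,v in((290,130),(291,155),(360,130),(329,130),(290,190),(300,45),(230,120)): print(u,v,np.round(P[v,u],4))
# fingertip nearest points
tip=P[225:260,240:400].reshape(-1,3)
for pt in [(-.0315,0,.097),(.0315,0,.097)]:
    w=c["ee"]+Rm(c["rot"])@np.array(pt);print(w,wproj(c,w))
E
```

```text
[0.5124065  0.22557475 0.104     ] [0.37274084 0.22618664 0.104     ] [0.51480743 0.32207993 0.104     ] [0.37478336 0.32424355 0.104     ]
-0.004381050470922006
-0.015450493533504967
sep 0.09650518245734094 0.09805690942742845 mid y 0.27382734200616893 0.2752150917116134
cap end z=.096.. [0.4058911  0.25657227 0.09      ] [0.4181709  0.25492543 0.104     ]
bar front [0.37159705 0.22062226 0.106     ] [0.37340853 0.18616709 0.111     ] back [0.47792851 0.22112303 0.106     ] [0.4782172  0.18748676 0.111     ]
290 130 [0.4375 0.2546 0.1062]
291 155 [0.4184 0.2548 0.1056]
360 130 [0.4363 0.2021 0.1066]
329 130 [0.437  0.2254 0.108 ]
290 190 [0.3843 0.259  0.0823]
300 45 [0.4968 0.2451 0.1032]
230 120 [0.4442 0.305  0.0826]
[0.38304277 0.26548619 0.20382598] (np.float64(259.6650118135151), np.float64(252.0317838728698))
[0.38155792 0.2025056  0.20333597] (np.float64(377.0847715584291), np.float64(252.05193552996838))
```

View pics/w1c.png

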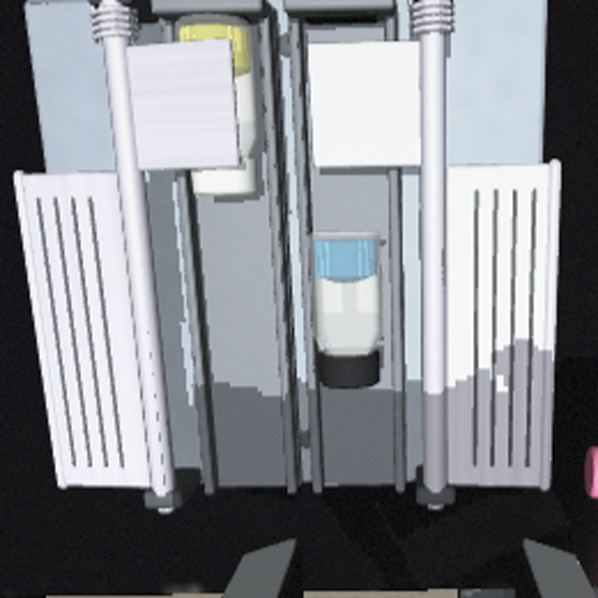

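```bash
cat > d.py <<'E'
from h import *
from station import sensors
import sys
# target: world xyz of tip centre, level tool, yaw -1.581
def go(x,y,z,yaw=-1.581):
    o=sensors.get_obs();A=Rm(o["eef_rot"]);B=Rm([np.pi,0,yaw])
    tip=o["ee_pos"]+A@[0,0,.097]
    tcp=np.array([x,y,z])-B@[0,0,.097]
    print("t",o["time_s"],"tip",tip.round(4),"F",o["force"].round(2),"grip",o["grip_width"])
    print("shift mm",(A.T@(tcp-o["ee_pos"])*1e3).round(1),"turn",R.from_matrix(A.T@B).as_rotvec().round(4))
go(*map(float,sys.argv[1:4]))
E
python3 d.py .383 .2233 .118
```

```text
t 3.275 tip [0.3824 0.2336 0.2036] F [-0.61  0.85 -0.04] grip 0.05013035140064912
shift mm [10.2 -0.8 85.5] turn [ 0.0078  0.0078 -0.0138]
```

Request:
move_arm --rows "10 -1 0 0.008 0.008 -0.014;0 0 25 0 0 0;0 0 30 0 0 0;0 0 20 0 0 0;0 0 8 0 0 0;0 0 0 0 0 0"

```text
time_s: 4.03
ee_pos: [0.3851, 0.2158, 0.2168]
eef_rot: [-3.137, -0.002, -1.583]
force: [-0.9, 0.3, 0.3]
grip_width: 0.0498
```

```bash
python3 d.py .383 .2233 .098
python3 - <<'E'
from station import sensors,camera
import cv2,numpy as np
o=sensors.get_obs()
c=camera("wrist");cv2.imwrite("pics/w2.png",c["color"]);np.savez("w2.npz",ee=o["ee_pos"],rot=o["eef_rot"],**c)
E
```

```text
t 4.025 tip [0.3856 0.2157 0.1198] F [-0.91  0.31  0.26] grip 0.049814201154774626
shift mm [-7.5  2.3 21.7] turn [-0.0047 -0.0017 -0.0024]
```

View pics/w2.png

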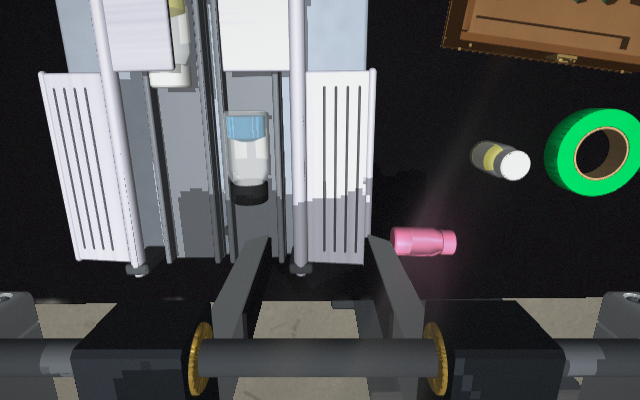

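The fingers drifted about 7 mm right: the left tip at (258,240) is over the right rail and the right tip at (372,240) is off the bar. I'll correct that before descending.

Request:
move_arm --rows "-7 2 2 -0.004 0 0;0 0 0 0 0 0"

```text
time_s: 4.32
ee_pos: [0.3836, 0.2235, 0.2162]
eef_rot: [-3.139, -0.0, -1.583]
force: [0.6, -0.2, -0.1]
grip_width: 0.0499
```

```bash
python3 d.py .383 .2233 .098
python3 - <<'E'
from station import sensors,camera
import cv2,numpy as np
from h import *
o=sensors.get_obs()
c=camera("wrist");cv2.imwrite("pics/w3.png",c["color"][:300]);np.savez("w3.npz",ee=o["ee_pos"],rot=o["eef_rot"],**c)
c=load("w3.npz")
# edges of trough rails / finger at row 
print(wray(c,249,196,.09))
E
```

```text
t 4.325 tip [0.3839 0.2234 0.1192] F [ 0.6  -0.17 -0.11] grip 0.04994242868368127
shift mm [ 0.2  0.6 21.2] turn [-0.003  -0.0005 -0.0024]
[0.40745092 0.26449301 0.09      ]
```

View pics/w3.png

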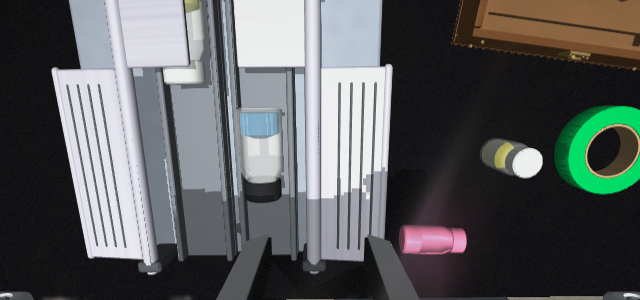

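Run:
```python
from h import *
c=load("w3.npz")
for x in(.384,.392):
  for y in(.2545-.00625,.2545,.2545+.00625,.1917-.006,.1917,.1917+.006): print(x,y,wproj(c,[x,y,.119]))
for u in (238,245,297,306,320,385): print(u,wray(c,u,215,.093),wray(c,u,215,.111))
print('cap L/R',wray(c,242,190,.096),wray(c,282,190,.096))
P=pts(c);T=wcam(c);P=P@T[:3,:3].T+T[:3,3]
print(P[238:246:2,240:275:3].round(4)[0]);print(P[240,364:390:3].round(4))
cv2.imwrite("pics/w3c.png",cv2.resize(c["color"][170:290,200:420],None,fx=3.5,fy=3.5))
```

```text
0.384 0.24825 (np.float64(272.19619195268575), np.float64(252.16840288633256))
0.384 0.2545 (np.float64(260.5697760459239), np.float64(252.3029267310196))
0.384 0.26075 (np.float64(248.9457865646293), np.float64(252.4374225006674))
0.384 0.1857 (np.float64(388.6871873324832), np.float64(250.8205398221189))
0.384 0.1917 (np.float64(377.5024287731875), np.float64(250.94995345529344))
0.384 0.19770000000000001 (np.float64(366.31991345709844), np.float64(251.07934113294544))
0.392 0.24825 (np.float64(271.4867228498055), np.float64(238.3064585191795))
0.392 0.2545 (np.float64(259.7265115747085), np.float64(238.44399461176533))
0.392 0.26075 (np.float64(247.96878290525387), np.float64(238.5815016701891))
0.392 0.1857 (np.float64(389.3198427667958), np.float64(236.92839595623076))
0.392 0.1917 (np.float64(378.0060984026686), np.float64(237.06071060228237))
0.392 0.19770000000000001 (np.float64(366.6946493038436), np.float64(237.192998405124))
238 [0.39659252 0.27122314 0.093     ] [0.40259224 0.26696892 0.111     ]
245 [0.3965401  0.26704358 0.093     ] [0.40254444 0.26315764 0.111     ]
29
[... 258 characters left out ...]
 [0.40158839 0.18692512 0.111     ]
cap L/R [0.4127478  0.26709424 0.096     ] [0.41245886 0.24402591 0.096     ]
[[0.3748 0.2752 0.0757]
 [0.3817 0.2693 0.0928]
 [0.3811 0.2678 0.0913]
 [0.3776 0.2678 0.0827]
 [0.3777 0.2658 0.0829]
 [0.3941 0.2562 0.1234]
 [0.3942 0.2545 0.1237]
 [0.394  0.253  0.1234]
 [0.3942 0.2514 0.124 ]
 [0.3937 0.2501 0.1226]
 [0.3928 0.2488 0.1204]
 [0.3771 0.2525 0.0818]]
[[3.855e-01 1.975e-01 1.072e-01]
 [3.917e-01 1.979e-01 1.222e-01]
 [3.936e-01 1.971e-01 1.268e-01]
 [3.930e-01 1.953e-01 1.254e-01]
 [3.933e-01 1.939e-01 1.261e-01]
 [3.934e-01 1.924e-01 1.263e-01]
 [3.932e-01 1.908e-01 1.260e-01]
 [3.931e-01 1.892e-01 1.257e-01]
 [3.406e-01 1.619e-01 1.000e-04]]
```

View pics/w3c.png

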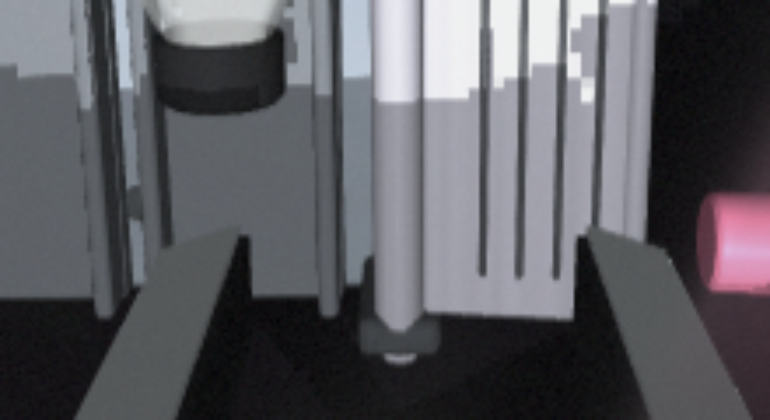

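Request:
move_arm --rows "-1 0 6 -0.003 0 -0.002;0 0 6 0 0 0;0 0 4 0 0 0;0 0 3 0 0 0;0 0 0 0 0 0"

```text
time_s: 5.0
ee_pos: [0.3839, 0.2246, 0.1964]
eef_rot: [-3.141, -0.0, -1.581]
force: [0.0, 0.1, 1.9]
grip_width: 0.0497
```

```bash
python3 d.py .383 .2243 .0965
```

```text
t 5.0 tip [0.384  0.2246 0.0994] F [0.05 0.13 1.86] grip 0.0497283999289431
shift mm [0.3 0.9 2.9] turn [-0.0009 -0.      0.0002]
```

Request:
move_arm --rows "0 1 2 0 0 0;0 0 1 0 0 0;0 0 0 0 0 0"

```text
time_s: 5.38
ee_pos: [0.3832, 0.2248, 0.1938]
eef_rot: [-3.139, 0.001, -1.581]
force: [0.0, 0.5, 3.6]
grip_width: 0.0495
```

```bash
python3 d.py .383 .2243 .0965
python3 - <<'E'
from station import sensors,camera
import cv2,numpy as np
from h import *
o=sensors.get_obs()
c=camera("wrist");cv2.imwrite("pics/w4.png",c["color"][:300]);np.savez("w4.npz",ee=o["ee_pos"],rot=o["eef_rot"],**c)
c=load("w4.npz");P=pts(c);T=wcam(c);P=P@T[:3,:3].T+T[:3,3]
# flap heights
d=P-np.array([.452+.044,.274,0]);
cv2.imwrite("pics/w4h.png",np.clip(P[:300,:,2]*2000,0,255).astype(np.uint8))
s=camera("side");cv2.imwrite("pics/side4.png",cv2.resize(s["color"][140:240,200:320],None,fx=6,fy=6,interpolation=cv2.INTER_CUBIC))
for u in range(215,330,6):print(u,P[45,u].round(4))
print("bar")
for u in range(318,400,6):print(u,P[150,u].round(4))
E
```

```text
t 5.375 tip [0.3834 0.2249 0.0968] F [0.04 0.45 3.59] grip 0.049532045396906824
shift mm [0.5 0.2 0.3] turn [-0.0024  0.0007  0.0002]
215 [0.4892 0.276  0.0786]
221 [0.4874 0.2696 0.0924]
227 [0.4876 0.2672 0.0907]
233 [0.4838 0.2578 0.1206]
239 [0.4839 0.2556 0.1198]
245 [0.4841 0.2536 0.1177]
251 [0.4842 0.2514 0.1165]
257 [0.4844 0.2492 0.115 ]
263 [0.4843 0.2466 0.1156]
269 [0.4844 0.2443 0.1148]
275 [0.4846 0.242  0.1131]
281 [0.4849 0.2397 0.1105]
287 [0.4849 0.2372 0.11  ]
293 [0.4851 0.2348 0.1084]
299 [0.4851 0.2322 0.1083]
305 [0.4852 0.2297 0.1065]
311 [0.4851 0.2271 0.1077]
317 [0.4851 0.2245 0.1069]
323 [0.4854 0.2219 0.105 ]
329 [0.4889 0.2184 0.0764]
bar
318 [0.4397 0.2245 0.1064]
324 [0.4388 0.2216 0.1008]
330 [0.4389 0.2188 0.1017]
336 [0.4389 0.2159 0.1015]
342 [0.4386 0.2129 0.1001]
348 [0.4385 0.2099 0.099 ]
354 [0.4383 0.2069 0.0982]
360 [0.4382 0.2039 0.0975]
366 [0.438  0.2008 0.0968]
372 [0.4378 0.1976 0.0951]
378 [0.4375 0.1943 0.0935]
384 [0.4372 0.191  0.0915]
390 [0.4644 0.2244 0.2748]
396 [ 0.4231  0.1645 -0.0026]
```

View pics/w4.png

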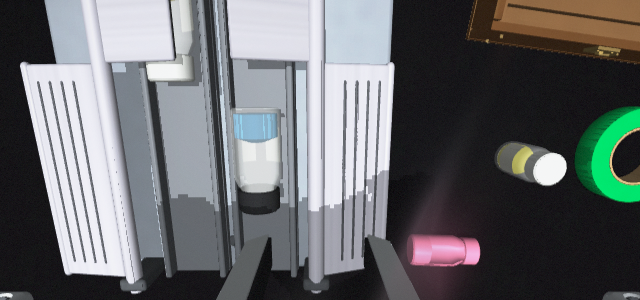

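View pics/side4.png

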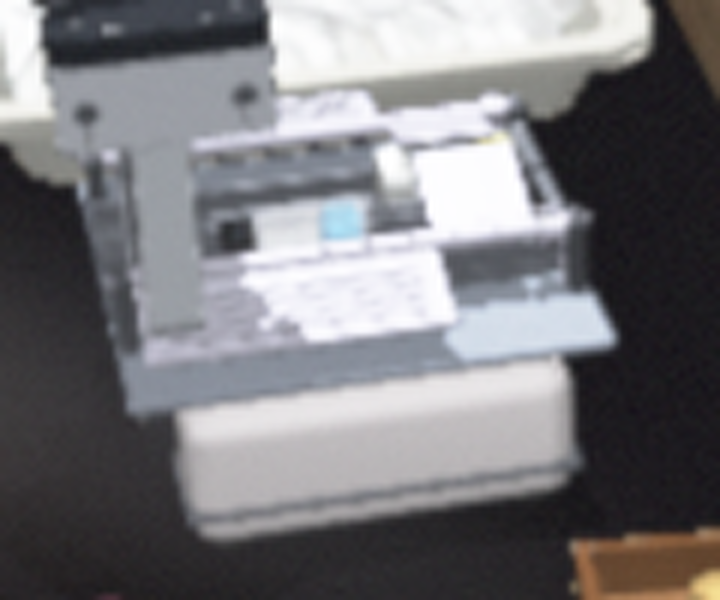

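Request:
move_arm --rows "0 -4 0 0 0 0;0 -4 0 0 0 0;0 -4 0 0 0 0;0 -4 0 0 0 0;0 -4 0 0 0 0;0 -4 0 0 0 0;0 -4 0 0 0 0;0 -2 0 0 0 0;0 0 0 0 0 0"

```text
time_s: 6.6
ee_pos: [0.4148, 0.2239, 0.1931]
eef_rot: [3.141, -0.001, -1.581]
force: [-1.2, -1.6, 3.2]
grip_width: 0.0498
```

```bash
cat > snap.py <<'E'
from station import sensors,camera
import cv2,numpy as np,sys
from h import *
n=sys.argv[1]
o=sensors.get_obs()
c=camera("wrist");cv2.imwrite(f"pics/{n}.png",c["color"][:300]);np.savez(f"{n}.npz",ee=o["ee_pos"],rot=o["eef_rot"],**c)
c=load(f"{n}.npz");P=pts(c);T=wcam(c);P=P@T[:3,:3].T+T[:3,3]
# bar slope: x .40-.47 ahead, y .192-.216, z .085-.115
def slope(m):
    q=P[m];return (len(q),np.polyfit(q[:,1],q[:,2],1)[0]) if len(q)>30 else len(q)
tipx=(o["ee_pos"])[0]
print("bar slope",slope((P[...,0]>tipx+.03)&(P[...,0]<.474)&(P[...,1]>.191)&(P[...,1]<.217)&(P[...,2]>.085)&(P[...,2]<.12)))
print("flap slope",slope((P[...,0]>.482)&(P[...,0]<.51)&(P[...,1]>.235)&(P[...,1]<.255)&(P[...,2]>.1)&(P[...,2]<.135)))
E
python3 d.py .42 .2246 .0968; python3 snap.py w5
```

```text
t 6.6 tip [0.4147 0.2238 0.0961] F [-1.2  -1.65  3.15] grip 0.04976680285087594
shift mm [-0.8 -5.2 -0.7] turn [ 0.0007 -0.0011 -0.0001]
bar slope (2860, np.float64(0.36224580395048783))
flap slope (3434, np.float64(0.505373837216134))
```

View pics/w5.png

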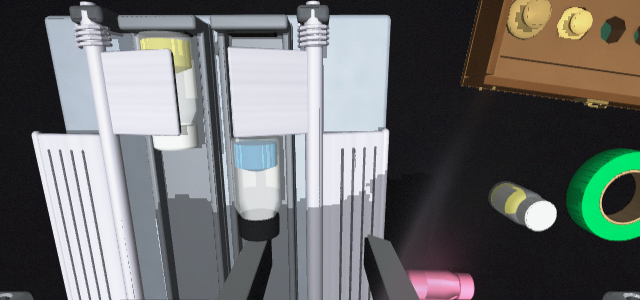

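The push is straight: the cap end at (262,237) is against the left fingertip and the vial's base is just short of the raised flap. Continuing.

Request:
move_arm --rows "-1 -4 0 0 0 0;0 -4 0 0 0 0;0 -4 0 0 0 0;0 -4 0 0 0 0;0 -4 0 0 0 0;0 -4 0 0 0 0;0 -4 0 0 0 0;0 -4 0 0 0 0;0 -3 0 0 0 0;0 0 0 0 0 0"

```text
time_s: 7.9
ee_pos: [0.4523, 0.2246, 0.1931]
eef_rot: [3.141, -0.001, -1.581]
force: [-0.8, -1.8, 3.7]
grip_width: 0.0499
```

```bash
python3 d.py .463 .2244 .0965; python3 snap.py w6
```

```text
t 7.9 tip [0.4522 0.2245 0.0961] F [-0.83 -1.8   3.74] grip 0.04989227599129453
shift mm [  0.1 -10.7  -0.4] turn [ 0.0005 -0.0011 -0.    ]
bar slope 0
flap slope (2827, np.float64(0.5187366767820423))
```

View pics/w6.png

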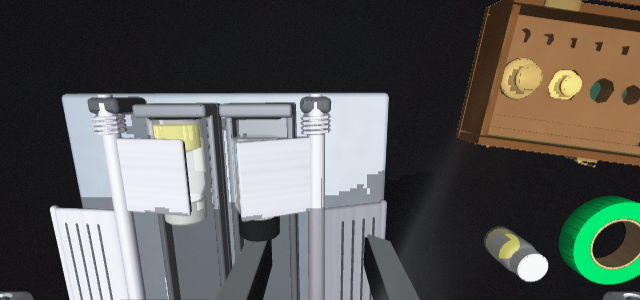

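Request:
move_arm --rows "0 -2 0 0 0 0;0 -2 0 0 0 0;0 -2 0 0 0 0;0 -2 0 0 0 0;0 0 0 0 0 0"

```text
time_s: 8.57
ee_pos: [0.4606, 0.2245, 0.1931]
eef_rot: [3.141, -0.001, -1.581]
force: [-1.6, -1.1, 3.6]
grip_width: 0.0497
```

Request:
move_arm --rows "0 -1.5 0 0 0 0;0 0 0 0 0 0"

```text
time_s: 8.82
ee_pos: [0.4621, 0.2245, 0.1931]
eef_rot: [3.141, -0.001, -1.581]
force: [-0.7, -1.1, 4.0]
grip_width: 0.0498
```

No stop contact yet, so I'll keep going in 1 mm rows.

Request:
move_arm --rows "0 -1 0 0 0 0;0 0 0 0 0 0"

```text
time_s: 9.07
ee_pos: [0.4625, 0.2245, 0.1931]
eef_rot: [3.139, -0.002, -1.58]
force: [-2.8, -1.4, 4.4]
grip_width: 0.05
```

```bash
python3 snap.py w7
```

```text
bar slope 0
flap slope (2701, np.float64(0.5205068085138869))
```

View pics/w7.png

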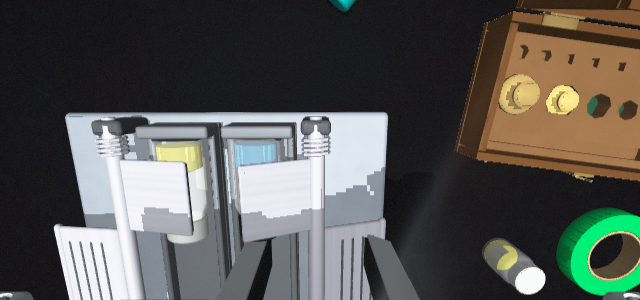

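Request:
move_arm --rows "0 -1.5 0 0 0 0;0 -1 0 0 0 0"

```text
time_s: 9.38
ee_pos: [0.4633, 0.2246, 0.1929]
eef_rot: [3.133, -0.002, -1.579]
force: [-12.2, -1.5, 11.5]
grip_width: 0.05
```

The vial is firmly against the stop. Back off 3 mm with the bar still held, then lift.

Request:
move_arm --rows "0 1.5 0 0 0 0;0 2 0 0 0 0;0 0 0 0 0 0"

```text
time_s: 9.75
ee_pos: [0.4606, 0.2247, 0.1936]
eef_rot: [3.137, -0.002, -1.579]
force: [-0.1, -2.0, 2.8]
grip_width: 0.05
```

```bash
python3 d.py .46 .2244 .0965; python3 snap.py w8
```

```text
t 9.75 tip [0.4601 0.2246 0.0966] F [-0.09 -2.03  2.8 ] grip 0.049982646748525046
shift mm [0.3 0.6 0.1] turn [ 0.005  -0.0017  0.0017]
bar slope 0
flap slope (2686, np.float64(0.500604796425013))
```

View pics/w8.png

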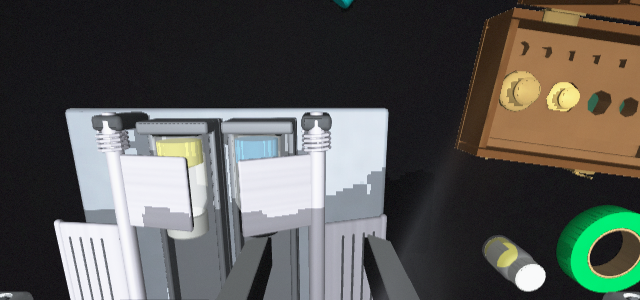

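The vial's blue base sits at the stop (256,137), level with the left vial's base (178,138). The flap is still held up. Raising slowly.

Request:
move_arm --rows "0 1 -2 0 0 0;0 0 -3 0 0 0;0 0 -4 0 0 0;0 0 -5 0 0 0;0 0 -10 0 0 0;0 0 -20 0 0 0;0 0 -30 0 0 0;0 10 -30 0 0 0;0 40 -10 0 0 0;0 40 0 0 0 0;0 10 0 0 0 0;0 0 0 0 0 0;0 0 0 0 0 0"

```text
time_s: 11.42
ee_pos: [0.3582, 0.2261, 0.3161]
eef_rot: [3.137, 0.001, -1.58]
force: [0.0, -0.1, -1.0]
grip_width: 0.0499
```

```bash
python3 d.py .46 .2244 .0965; python3 snap.py w9;python3 - <<'E'
from h import *
c=load("w9.npz");cv2.imwrite("pics/w9c.png",cv2.resize(c["color"][0:240,140:420],None,fx=2.5,fy=2.5,interpolation=cv2.INTER_CUBIC))
from station import camera
s=camera("side");cv2.imwrite("pics/side9.png",cv2.resize(s["color"][140:240,200:320],None,fx=6,fy=6,interpolation=cv2.INTER_CUBIC))
E
```

```text
t 11.425 tip [0.3578 0.2262 0.2191] F [ 0.01 -0.05 -0.96] grip 0.049932866211763675
shift mm [   0.9 -102.3  122.1] turn [0.0044 0.0008 0.0012]
bar slope (3596, np.float64(0.12847983378444622))
flap slope (928, np.float64(0.24794077091942252))
```

View pics/w9c.png

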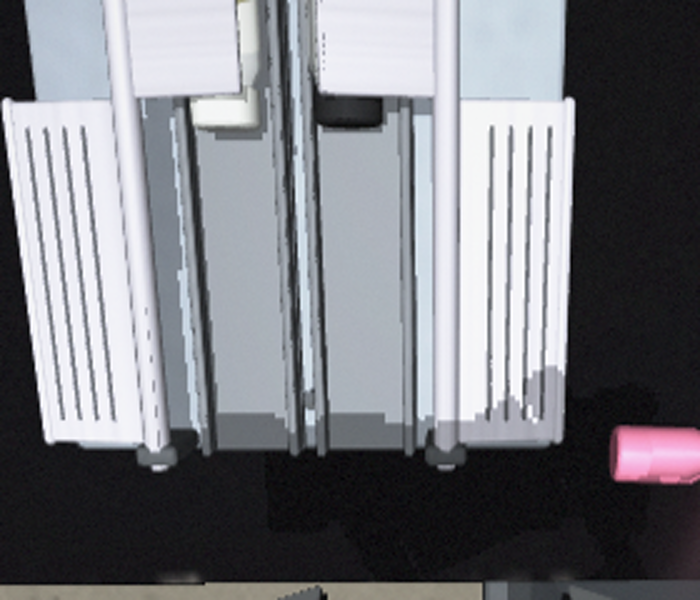

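View pics/side9.png

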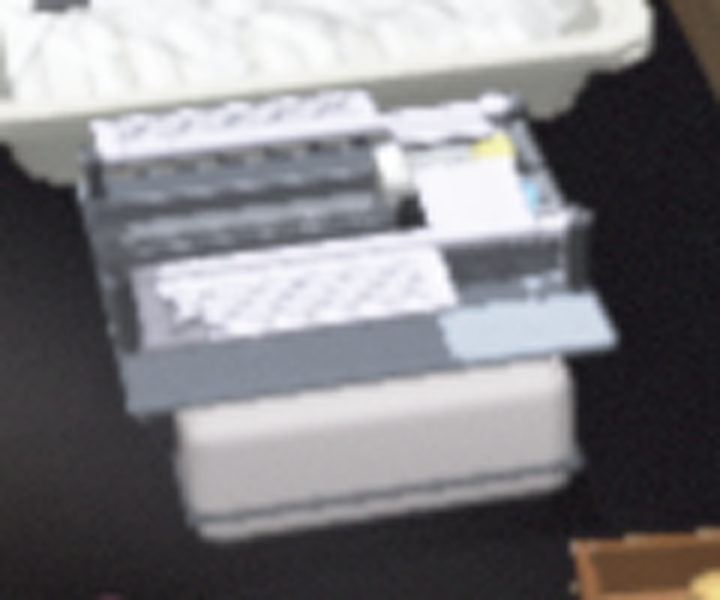

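The flap is down on the vial (slope about 0.25), the black cap lines up with the left vial's cap (both at crop row 127), and the arm is clear.

```bash
python3 -c "
from station import ctrl;print(ctrl.hand_in())"
```

```text
the job is handed in; nothing more can be done
None
```

The vial is clamped in the right-hand trough and the job is handed in; the hand-in reports no verdict. I pressed the right bar with one fingertip, with the flap reading about 0.5 rad. With the other fingertip I pushed the black-capped vial to the end stop, backed off 3 mm, let the bar up, and moved clear at about 11.4 s of the 38 s allowed.

- **Home against the stop:** the push force rose to about 12 N and the finger stopped at x = 0.463 m, where I had predicted. The cap ends level with the left-hand vial's cap in the last picture.
- **Flap:** it rests on the vial at about 0.25 rad, estimated from the slope in the depth image. I could not measure the clamping force on the vial directly.
- **Surroundings:** the left-hand vial looks undisturbed in the last wrist and side views. I did not take a final picture of the bystanders, but the arm met nothing unexpected.
- **Disagreement on the way:** during the first descent the tool drifted about 7 mm sideways. I saw this in the wrist picture and corrected it before touching anything.

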